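# Find the pipette controller with the softest trigger

## Task

One of the three pipette controllers parked on the sloped rack has a tired trigger spring. Going along the rack from the robot's left to its right, pinch each orange trigger against the back of its grip with the same moderate squeeze and see how far it goes in; then lay the one that gives most flat on its side in the red service tray, setting it down rather than dropping it. Leave the other two in their bays and do not disturb the other things on the bench.

Things in the scene. Friction and masses are not known exactly. Their poses are not given: they have to be found in the camera images.
- rack: Grey rack, 500 mm wide, fixed. Origin: centre of its footprint on the bench; z up, y along its width (+y = the robot's right). It faces away from the robot: its plate rises at 28 degrees along its +x, towards the robot: 28 mm high at the low edge, 75 over the origin, 122 at the high edge. Bays near y = 160, 0, -160 mm. Low lip 38 mm; clear dividers 32 mm high between the heads at y = -200, -40, 120, 244 mm, on the plate's upper quarter.
- grip_a (a point): Pipette controller a, lying on its side in a bay: centre of its grip at trigger level, half-way through its thickness, 18 mm above the side it lies on and 30 mm off the rack's plate. Axes: x along the grip towards the head (up the slope), z out of the upper side face (square to the slope), y the way the trigger points. The three look alike, white and teal, about 0.2 kg, balanced near here.
- grip_b (a point): Pipette controller b, same point, axes and shape as a. From this point: grip 34 mm deep (y -17 to 17), 30 mm thick, butt at x = -85, resting on the lip; head 36 mm thick, x 32 to 80, y -22 to 72; nose cone slanting from the head to about (0, 95) mm. All lies flat on the head's and grip's sides.
- grip_c (a point): Pipette controller c, same point, axes and shape as a and b. Orange trigger of each: round plunger 22 mm across on the y axis, its face at y = 35 at rest, sliding in towards -y. Trigger face to back of grip (y = -17): 52 mm when not pressed. Below the trigger (x -75 to -15) the bare grip can be held, 34 mm wide.
- trigger_a (a joint): How far the spring trigger of controller a is pushed in, m: 0 at rest, 0.014 fully in. The three springs differ and one is clearly softest; which one bears no mark. A 20 N pinch pushes them in about 4, 6 and 11 mm (finger opening then 52 mm less that); let go, they spring back to 0. Stay under 50 N.
- trigger_b (a joint): The same for controller b.
- trigger_c (a joint): The same for controller c.
- tray: Red service tray, fixed, empty, 270 (x) by 210 (y) mm outside, 34 mm high, walls 4 mm, floor 4 mm thick. Origin: centre of its underside on the bench, z up.
- amber_flask: Bystander, to be left alone: tall amber volumetric flask, 220 mm high, 100 mm across. Origin: centre of its underside.
- conical_flask: Bystander, to be left alone: conical flask with blue contents, 119 mm high, 86 mm across. Origin: centre of its underside.
- wash_bottle: Bystander, to be left alone: white wash bottle with blue cap, 185 mm high, 70 mm across. Origin: centre of its underside.
- petri_dishes: Bystander, to be left alone: stack of three petri dishes, 90 mm across, 45 mm high. Origin: centre of its underside.
- slide_box: Bystander, to be left alone: blue slide box, 87 x 177 x 35 mm. Origin: centre of its underside.
- tube_rack: Bystander, to be left alone: teal rack of yellow-capped tubes, 75 x 215 x 92 mm. Origin: centre of its underside.
- beaker: Bystander, to be left alone: small empty beaker, 72 mm across, 92 mm high. Origin: centre of its underside.

How it is judged (in metres and radians):
On the way, in this order (a step that is already met when the one before it is completed fails the run):
1. the trigger of the controller in the bay at the robot's left is squeezed in by 2 mm or more, without force (two fingers together under 120 N) (((value of joint trigger_a above 0.002 m and contact force between the fingers and gun_a between 4 and 120 N and y of grip_a in the frame of rack below -0.08 m) or (value of joint trigger_b above 0.002 m and contact force between the fingers and gun_b between 4 and 120 N and y of grip_b in the frame of rack below -0.08 m) or (value of joint trigger_c above 0.002 m and contact force between the fingers and gun_c between 4 and 120 N and y of grip_c in the frame of rack below -0.08 m))), for 0.2 s.
2. the same in the middle bay (((value of joint trigger_a above 0.002 m and contact force between the fingers and gun_a between 4 and 120 N and y of grip_a in the frame of rack between -0.08 and 0.08 m) or (value of joint trigger_b above 0.002 m and contact force between the fingers and gun_b between 4 and 120 N and y of grip_b in the frame of rack between -0.08 and 0.08 m) or (value of joint trigger_c above 0.002 m and contact force between the fingers and gun_c between 4 and 120 N and y of grip_c in the frame of rack between -0.08 and 0.08 m))), for 0.2 s.
3. the same in the bay at the robot's right (((value of joint trigger_a above 0.002 m and contact force between the fingers and gun_a between 4 and 120 N and y of grip_a in the frame of rack above 0.08 m) or (value of joint trigger_b above 0.002 m and contact force between the fingers and gun_b between 4 and 120 N and y of grip_b in the frame of rack above 0.08 m) or (value of joint trigger_c above 0.002 m and contact force between the fingers and gun_c between 4 and 120 N and y of grip_c in the frame of rack above 0.08 m))), for 0.2 s.
At the end, for the whole second after the job is handed in: the controller with the softest trigger lies at rest flat on its side within the tray (grip centre inside the walls and at most 30 mm above the tray's underside, side face within 7 degrees of level); the other two lie at rest within 30 mm of where they were in their bays (x of grip_b in the frame of tray between -0.13 and 0.13 m and y of grip_b in the frame of tray between -0.1 and 0.1 m and z of grip_b in the frame of tray below 0.03 m and angle between grip_b's own z axis and vertical below 0.12 rad and linear speed of each of gun_b, gun_a, gun_c below 0.02 m/s and distance of each of grip_a, grip_c from where it was at the start of the episode below 0.03 m); the robot touches nothing.
It fails at once if a controller is dropped (falls freely faster than 0.9 m/s) ((linear speed of gun_a above 0.9 m/s and contact force between the fingers and gun_a below 0.1 N) or (linear speed of gun_b above 0.9 m/s and contact force between the fingers and gun_b below 0.1 N) or (linear speed of gun_c above 0.9 m/s and contact force between the fingers and gun_c below 0.1 N)).
It fails at once if a bystander is pushed more than 40 mm or tipped more than 30 degrees ((distance of amber_flask from where it was at the start of the episode above 0.04 m or angle between amber_flask's own z axis and vertical above 0.52 rad) or (distance of conical_flask from where it was at the start of the episode above 0.04 m or angle between conical_flask's own z axis and vertical above 0.52 rad) or (distance of wash_bottle from where it was at the start of the episode above 0.04 m or angle between wash_bottle's own z axis and vertical above 0.52 rad) or (distance of petri_dishes from where it was at the start of the episode above 0.04 m or angle between petri_dishes's own z axis and vertical above 0.52 rad) or (distance of slide_box from where it was at the start of the episode above 0.04 m or angle between slide_box's own z axis and vertical above 0.52 rad) or (distance of tube_rack from where it was at the start of the episode above 0.04 m or angle between tube_rack's own z axis and vertical above 0.52 rad) or (distance of beaker from where it was at the start of the episode above 0.04 m or angle between beaker's own z axis and vertical above 0.52 rad)).
It also fails if it takes over 61 s, if anything falls off the work surface, if the arm or the gripper's body presses on something with over 40 N, if the wrist force passes 120 N, or if a joint passes its speed limit or range.

## Robot

A 6-joint arm with a two-finger parallel gripper is mounted at the origin on the work surface. World frame = base frame: x ahead of the robot, y to its left, z up, the work surface at z = 0. Lengths are in mm, angles in rad, forces in N, time in s.
With the tool pointing down it reaches from about 350 to 975 mm from the base axis. Payload 7.1 kg.
Tool frame: the origin (TCP) lies between the finger pads; the fingertips stand 8 mm ahead of it and the grasp point (between the pads) lies 11 mm behind it; x points along the fingers, y is the direction in which the jaws open and shut, and the axes are right-handed (so a half turn about x gives the same grasp; the last joint's range is limited). The gripper opens to 88 mm and grips with 3 to 60 N. Pads are 20 mm wide; open, the fingers measure 115 mm over their backs; the gripper's body (75 mm by 178 mm) begins 61 mm behind the grasp point.
Start: joints at [1.169, 0.423, 1.63, -0, 1.089, -0.019], TCP at [233.417, 579.76, 230.675] pointing down, gripper open.
Joint ranges: [-3, 3], [-0.9, 2.11], [0.09, 2.58], [-1.31, 4.45], [0.11, 2.69], [-2.54, 2.54]. Speed limits (rad/s): [2.39, 2.39, 3.01, 3.14, 3.14, 3.14].

## Interface

Orientations are given as a rotation vector (axis times angle).
In Python, from workcell import ctrl gives the robot as it stands.
- The arm moves only by the tool apply_moves, never from a script. Its argument "increments" is a list of rows, each an object with "gripper": the opening in per cent of the stroke, from 0 (shut) to 100 (fully open); "delta_pos": the shift along the tool's x, y, z in cm, a list of three; "dr": the turn, a rotation vector about the tool's x, y, z in rad, a list of three. In form: [{"gripper": gripper, "delta_pos": [dx, dy, dz], "dr": [ax, ay, az]}, ...]. A call has exactly 5 rows; each row shifts and turns the commanded pose from where the row before left it, along the tool's axes as they then stand; what a row does not reach is not made up. A row lasts 1/12 s, in which the tool goes at most 41.7 mm and 7.16 degrees, less where a joint would pass 70% of its speed; a pose out of reach is approached as far as the arm can. A call with a gripper value outside its range is refused whole. The fingers move at their own pace and stop on an object; the grip force is fixed at half the most. Time passes only in rows, so rows that do not move let the fingers close, or fill a call up. It gives the time, the measured TCP pose, the force and the opening at its end, in the units of the state.
- ctrl.get_obs(): the state, without advancing time (a new reading comes with each control period).
- ctrl.get_image(name): name is "scene" or "top" or "wrist"; returns a dict with "img" (480x640x3 uint8, red, green, blue), "range_z" (480x640 float32, mm along the optical axis (not along the pixel's ray), 0 where there is no reading), "mtx" (3x3 intrinsics, pixels), "rvec" (rotation vector, rad) and "tvec" (3), from world to camera coordinates, as OpenCV has them. Camera axes: x right, y down, z forward; pixel columns grow to the right and rows downward; lengths in mm; the calibration is good to about 2 mm. The wrist camera is an equidistant fisheye: a pixel r from the principal point sees the ray r / f radians off the axis. A picture is of the moment at which its call begins.
- ctrl.close_job(): hands the job in, once; it reports no verdict.
The state is a dict: "t": time; "qpos": joint angles; "qvel": joint speeds; "joint_torque": joint torques, N m; "ee_pos": TCP position; "orientation": TCP orientation; "ft_force": force on the tool from outside, world axes, zero at the start; "moment": the same for the moment, N m; "width": finger opening in mm.
Only numpy, scipy, OpenCV 4.12 (cv2) and the standard library are available. Lean on these libraries where they do the work, as an engineer would, in place of code of your own. Each camera call takes 0.05 s, during which the arm holds its last target. There are 200 camera calls.

## Working session

There is one attempt and no reset: what is moved stays moved. The work goes in short steps, Python scripts to look and compute and a tool call to move; the robot and the scene stay as the last step left them, time stands still between calls to the robot, and variables do not carry over. Pictures are saved under pics/ and viewed, about 8 in all and at most 12, crops included, and the job is handed in when it is done.

Besides the shell and the picture viewer there is one more tool, called after "Call:" as a command line: name --argument value ..., lists and objects as JSON in quotes. apply_moves: Moves the arm, as the interface text tells. Its arguments: {"type":"object","properties":{"increments":{"type":"array","items":{"type":"object","properties":{"gripper":{"type":"number"},"delta_pos":{"type":"array","items":{"type":"number"}},"dr":{"type":"array","items":{"type":"number"}}}}}},"required":["increments"]}

```bash
mkdir -p pics; ls; cat > h.py <<'E'
import numpy as np, cv2
from workcell import ctrl
from scipy.spatial.transform import Rotation as R
def save(name,fn):
    d=ctrl.get_image(name); cv2.imwrite('pics/'+fn,d['img'][:,:,::-1]); np.savez('pics/'+fn[:-4]+'.npz',**d); return d
def cloud(d):
    K=d['mtx'];z=d['range_z'];v,u=np.indices(z.shape)
    P=np.stack([(u-K[0,2])/K[0,0]*z,(v-K[1,2])/K[1,1]*z,z],-1)
    Rm=cv2.Rodrigues(np.array(d['rvec'],float))[0]
    return (P-np.array(d['tvec']).ravel())@Rm
E
python3 - <<'E'
from h import *
for n in('scene','top'):
    d=save(n,n+'1.png');print(n,d['mtx'].tolist(),d['rvec'],d['tvec'])
print(ctrl.get_obs())
E
```

```text
pics
scene [[463.6758000969643, 0.0, 321.4103673646166], [0.0, 463.6758000969643, 239.02825423711957], [0.0, 0.0, 1.0]] [ 2.3292459   1.21314278 -0.32692792] [-268.36547787 -374.14727062 1614.15928851]
top [[454.82567338164404, 0.0, 325.5363781185747], [0.0, 454.82567338164404, 240.97186065339397], [0.0, 0.0, 1.0]] [ 2.17435082 -2.20704331  0.05790499] [ -41.77871428  575.72917905 1287.51798357]
{'t': 0.1, 'qpos': array([ 1.16900219e+00,  4.23800661e-01,  1.63059983e+00, -6.52566529e-06,
        1.08859263e+00, -1.90163457e-02]), 'qvel': array([ 0.00109204, -0.0009566 , -0.00326351,  0.00067021, -0.00040255,
        0.00232926]), 'joint_torque': array([-1.98733164e-05, -5.45611167e+01, -2.74323553e+01,  6.45555882e-02,
        1.87303580e-02, -3.38937582e-05]), 'ee_pos': array([233.23299564, 579.32503506, 229.96219167]), 'orientation': array([ 0.29922813,  1.55014317, -0.30139225]), 'ft_force': array([ 0.471185  , -0.11695607,  0.40802674]), 'moment': array([-0.00620033, -0.01591661,  0.00457455]), 'width': 87.89114612611085}
```

View pics/top1.png

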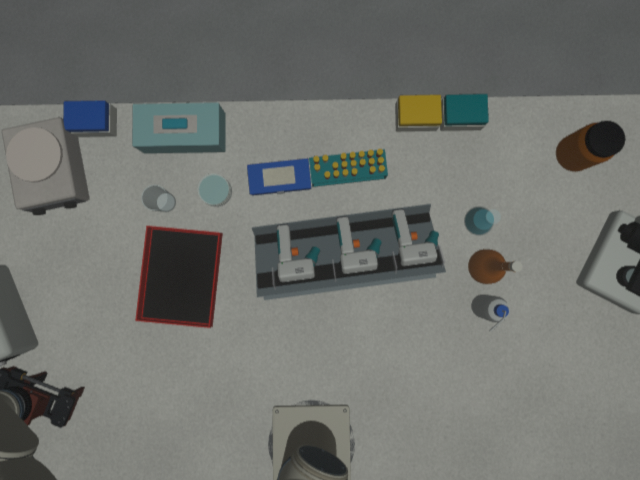

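View pics/scene1.png

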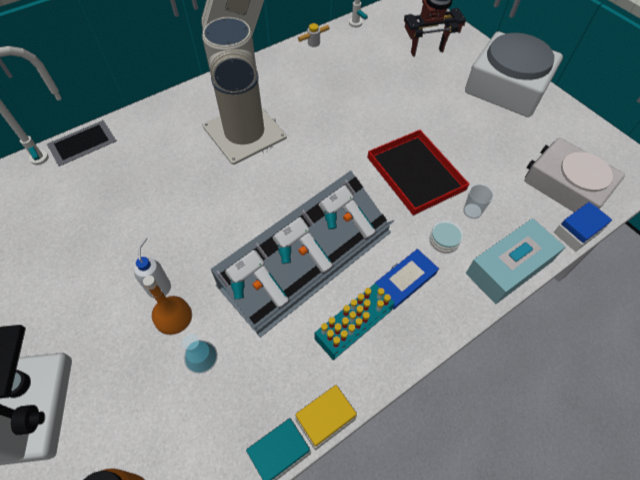

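Top view: rack at (255-443, 207-295), three guns with orange triggers at about (295,252), (357,243), (414,236); tray at (180,277). The scene view agrees. Next I get numbers from depth and colour.

```bash
python3 - <<'E'
from h import *
d=dict(np.load('pics/top1.npz'));P=cloud(d);im=d['img'].astype(int);hsv=cv2.cvtColor(d['img'],cv2.COLOR_RGB2HSV)
print('base table z',P[350:380,300:400,2].mean())
# rack plate fit
v,u=np.indices(P.shape[:2])
reg=(u>250)&(u<446)&(v>205)&(v<297)
white=(im.min(2)>120)&(hsv[...,1]<40)
# dark plate pixels
pl=reg&(im.max(2)<110)&(P[...,2]>20)&(P[...,2]<130)
X=P[pl]
best=0;rng=np.random.default_rng(0)
for _ in range(500):
    a=X[rng.choice(len(X),3,False)];n=np.cross(a[1]-a[0],a[2]-a[0]);n/=np.linalg.norm(n)+1e-9
    i=abs((X-a[0])@n)<3
    if i.sum()>best:best=i.sum();I=i
Y=X[I];c=Y.mean(0);n=np.linalg.svd(Y-c,full_matrices=False)[2][2];n*=np.sign(n[2])
print('plane',best,len(X),c,n,'slope',np.degrees(np.arccos(n[2])),'downdir yaw',np.degrees(np.arctan2(n[1],n[0])),'rms',((Y-c)@n).std())
ex=-n[:2]/np.linalg.norm(n[:2]);ey=np.array([-ex[1],ex[0]])
s=np.linalg.norm(n[:2])/n[2]
# rack origin: x where plane z=75
p0=c[:2]+ex*(75-c[2])/s
allr=P[reg&(P[...,2]>15)&(P[...,2]<160)];q=(allr[:,:2]-p0)@np.c_[ex,ey]
print('q ext',np.percentile(q,[0.3,1,50,99,99.7],axis=0))
# depth at orange
org=reg&(hsv[...,0]<14)&(hsv[...,1]>150)&(hsv[...,2]>100)
k,lab,st,cen=cv2.connectedComponentsWithStats(org.astype(np.uint8))
for j in range(1,k):
    if st[j,4]<8:continue
    Q=P[lab==j];print('orange',cen[j],st[j,4],np.median(Q,0).round(1),((np.median(Q,0)-c)@n).round(1))
h=(P-c)@n
g=reg&(h>30)&(h<80)&(P[...,2]<180)
k,lab,st,cen=cv2.connectedComponentsWithStats(g.astype(np.uint8))
E3x=np.r_[ex*n[2],np.hypot(*n[:2])];E3y=np.cross(n,E3x);O=np.r_[p0,75.]
for j in range(1,k):
    if st[j,4]<60:continue
    Q=P[lab==j];w=(Q-O)@np.c_[E3x,E3y,n]
    print('gun',st[j,4],'min',w.min(0).round(),'max',w.max(0).round())
    for xx in range(-130,130,20):
        m=abs(w[:,0]-xx)<10
        if m.any():print(xx,w[m,1].min().round(1),w[m,1].max().round(1),np.median(w[m,2]).round(1))
red=(hsv[...,1]>150)&((hsv[...,0]<8)|(hsv[...,0]>172))&(u<240)&(u>120)&(v>210)&(v<340)
Q=P[red&(P[...,2]>22)];print('tray rect',cv2.minAreaRect(Q[:,:2].astype(np.float32)),np.median(Q,0))
print('O',O,'ex',ex,'n',n,'E3x',E3x)
E
```

```text
base table z 4.325096092662623
plane 3848 9307 [528.27431286 -93.50000767  83.0823691 ] [0.46936137 0.05467603 0.88131177] slope 28.198991173079673 downdir yaw 6.644453700428506 rms 1.5194794598240544
q ext [[-100.12762747 -234.59214685]
 [ -98.54388968 -230.56792852]
 [  -0.34106297   12.22227758]
 [  88.48377327  256.18411036]
 [  89.72976913  260.15625308]]
orange [413.83333333 235.5       ] 30 [ 580.7 -285.9  110.7] 38.4
orange [356.         242.97297297] 37 [ 563.1 -131.6  108.9] 37.0
orange [294.5  251.15] 40 [544.2  32.2 109.8] 37.9
gun 4475 min [ -96. -235.   30.] max [ 80. 263.  54.]
-90 -235.2 246.0 37.4
-70 -165.4 187.4 44.9
-50 -166.5 186.8 45.1
-30 -167.6 187.2 45.0
-10 -166.1 257.1 43.6
10 -167.3 262.9 42.5
30 -171.3 255.9 45.2
50 -175.4 247.1 47.3
70 -174.6 240.3 45.4
tray rect ((464.5740966796875, 212.29379272460938), (523.9791259765625, 263.5965881347656), 84.09738159179688) [443.59854276 293.79014882  32.59171559]
O [543.24725588 -91.75580552  75.        ] ex [-0.99328329 -0.11570784] n [0.46936137 0.05467603 0.88131177] E3x [-0.87539226 -0.10197468  0.47253525]
```

```bash
cat >> h.py <<'E'
n=np.array([0.46936,0.05468,0.88131]);n/=np.linalg.norm(n)
ex2=-n[:2]/np.hypot(*n[:2]);E3x=np.r_[ex2*n[2],np.hypot(*n[:2])];E3y=np.cross(n,E3x);O=np.array([543.2,-91.8,75.])
A=np.c_[E3x,E3y,n]
def toS(P):return (P-O)@A
def toW(s):return O+A@np.asarray(s,float)
def plan(Rt,pt,nr=None):
    o=ctrl.get_obs();Rc=R.from_rotvec(o['orientation']);p=np.array(o['ee_pos'])
    rv=(Rc.inv()*Rt).as_rotvec();dp=np.asarray(pt)-p
    N=int(max(np.ceil(np.linalg.norm(rv)/0.12),np.ceil(np.linalg.norm(dp)/40),1)) if nr is None else nr
    print('t',o['t'],'ee',p.round(1),'N',N,'rot',rv.round(4),'ang',np.linalg.norm(rv).round(3),'dist',np.linalg.norm(dp).round(1),'w',round(o['width'],1))
    for k in range(N):
        Rk=Rc*R.from_rotvec(rv*k/N);print([round(float(x),2) for x in Rk.inv().apply(dp/N)/10],(rv/N).round(4).tolist())
E
python3 - <<'E'
from h import *
d=dict(np.load('pics/top1.npz'));P=cloud(d);hsv=cv2.cvtColor(d['img'],cv2.COLOR_RGB2HSV)
v,u=np.indices(P.shape[:2]);reg=(u>250)&(u<446)&(v>205)&(v<297)
W=toS(P);w=W[reg]
for lo,hi in((-185,-60),(-30,95),(130,262)):
    m=(w[:,1]>lo)&(w[:,1]<hi)
    g=w[m&(w[:,2]>38)&(w[:,2]<52)&(w[:,0]<0)&(w[:,0]>-80)]
    for a,b in((-75,-45),(-45,-10)):
        q=g[(g[:,0]>a)&(g[:,0]<b)];print('grip',a,np.percentile(q[:,1],[1,25,50,75,99]).round(1),np.median(q[:,2]).round(1))
    hd=w[m&(w[:,2]>43)];hh=hd[(hd[:,1]>0.6*lo+0.4*hi)&(hd[:,0]>0)]
    print(' head x',np.percentile(hh[:,0],[1,5,95,99]).round(1),'gun x min',np.percentile(w[m&(w[:,2]>41)][:,0],[.5,1,3]).round(1))
hh=(P[...,2]>50)&(u>452)&(u<540)&(v>190)&(v<330)
k,lab,st,cen=cv2.connectedComponentsWithStats(hh.astype(np.uint8))
for j in range(1,k):
    if st[j,4]>20:Q=P[lab==j];print('obst',cen[j].round(),np.percentile(Q,[2,50,98],axis=0).round().tolist())
o=ctrl.get_obs();print(R.from_rotvec(o['orientation']).as_matrix().round(3).tolist())
Rt=R.from_matrix(np.c_[-n,E3y,np.cross(-n,E3y)]);Rt2=R.from_matrix(np.c_[-n,-E3y,np.cross(-n,-E3y)])
for r in(Rt,Rt2):plan(r,toW([-10,-60,260]))
E
```

```text
grip -75 [-166.1 -157.2 -148.9 -141.1 -133.3] 45.3
grip -45 [-167.4 -158.6 -150.2 -141.5 -133.2] 44.5
 head x [ 3.5 20.5 75.  76.8] gun x min [-85.  -83.6 -77.3]
grip -75 [-1.4  6.8 15.1 23.1 31.8] 45.1
grip -45 [-1.7  6.3 14.4 23.2 32.2] 45.0
 head x [ 2.6 13.8 75.2 77.2] gun x min [-86.4 -83.8 -77.8]
grip -75 [152.5 160.5 168.7 177.3 186.5] 45.1
grip -45 [153.2 160.5 169.  177.3 186.5] 45.3
 head x [ 4.6 19.7 74.9 77.2] gun x min [-86.2 -84.9 -77.2]
obst [486. 218.] [[603.0, -510.0, 51.0], [626.0, -484.0, 93.0], [654.0, -466.0, 124.0]]
obst [492. 266.] [[456.0, -534.0, 52.0], [497.0, -492.0, 81.0], [538.0, -459.0, 238.0]]
obst [493. 308.] [[351.0, -520.0, 54.0], [387.0, -483.0, 122.0], [417.0, -464.0, 182.0]]
[[-0.001, 0.373, 0.928], [-0.001, 0.928, -0.373], [-1.0, -0.001, -0.0]]
t 0.1 ee [233.2 579.3 230. ] N 23 rot [ 2.573  -0.1628 -0.6458] ang 2.658 dist 740.7 w 87.9
[-0.3, -1.7, 2.72] [0.1119, -0.0071, -0.0281]
[-0.24, -1.39, 2.89] [0.1119, -0.0071, -0.0281]
[-0.18, -1.07, 3.03] [0.1119, -0.0071, -0.0281]
[-0.13, -0.73, 3.13] [0.1119, -0.0071, -0.0281]
[-0.1, -0.38, 3.2] [0.111
[... 1164 characters left out ...]
3.01] [-0.0257, 0.0253, -0.0064]
[-0.69, -2.48, 2.93] [-0.0257, 0.0253, -0.0064]
[-0.74, -2.56, 2.85] [-0.0257, 0.0253, -0.0064]
[-0.8, -2.63, 2.76] [-0.0257, 0.0253, -0.0064]
[-0.85, -2.71, 2.67] [-0.0257, 0.0253, -0.0064]
[-0.9, -2.78, 2.58] [-0.0257, 0.0253, -0.0064]
[-0.94, -2.85, 2.48] [-0.0257, 0.0253, -0.0064]
[-0.99, -2.92, 2.38] [-0.0257, 0.0253, -0.0064]
[-1.03, -2.99, 2.28] [-0.0257, 0.0253, -0.0064]
[-1.06, -3.05, 2.18] [-0.0257, 0.0253, -0.0064]
[-1.1, -3.11, 2.07] [-0.0257, 0.0253, -0.0064]
[-1.13, -3.17, 1.96] [-0.0257, 0.0253, -0.0064]
[-1.16, -3.23, 1.85] [-0.0257, 0.0253, -0.0064]
[-1.18, -3.28, 1.74] [-0.0257, 0.0253, -0.0064]
[-1.2, -3.33, 1.62] [-0.0257, 0.0253, -0.0064]
```

Call:
apply_moves --increments '[{"gripper": 100,"delta_pos": [-0.4,-2.1,3.25],"dr": [-0.026,0.025,-0.006]},{"gripper": 100,"delta_pos": [-0.45,-2.15,3.2],"dr": [-0.026,0.025,-0.006]},{"gripper": 100,"delta_pos": [-0.5,-2.2,3.15],"dr": [-0.026,0.025,-0.006]},{"gripper": 100,"delta_pos": [-0.55,-2.3,3.1],"dr": [-0.026,0.025,-0.006]},{"gripper": 100,"delta_pos": [-0.6,-2.4,3.0],"dr": [-0.026,0.025,-0.006]}]'

```text
t: 0.52
ee_pos: [347.4, 421.5, 249.0]
orientation: [0.196, 1.692, -0.205]
ft_force: [0.8, -0.0, -0.3]
width: 87.8
```

Call:
apply_moves --increments '[{"gripper": 100,"delta_pos": [-0.7,-2.5,2.9],"dr": [-0.026,0.025,-0.006]},{"gripper": 100,"delta_pos": [-0.75,-2.55,2.85],"dr": [-0.026,0.025,-0.006]},{"gripper": 100,"delta_pos": [-0.8,-2.6,2.75],"dr": [-0.026,0.025,-0.006]},{"gripper": 100,"delta_pos": [-0.85,-2.7,2.65],"dr": [-0.026,0.025,-0.006]},{"gripper": 100,"delta_pos": [-0.9,-2.8,2.6],"dr": [-0.026,0.025,-0.006]}]'

```text
t: 0.93
ee_pos: [461.5, 264.6, 267.6]
orientation: [0.088, 1.827, -0.106]
ft_force: [1.0, 0.3, -0.2]
width: 87.7
```

Call:
apply_moves --increments '[{"gripper": 100,"delta_pos": [-0.95,-2.85,2.5],"dr": [-0.026,0.025,-0.006]},{"gripper": 100,"delta_pos": [-1.0,-2.9,2.4],"dr": [-0.026,0.025,-0.006]},{"gripper": 100,"delta_pos": [-1.0,-3.0,2.3],"dr": [-0.026,0.025,-0.006]},{"gripper": 100,"delta_pos": [-1.05,-3.05,2.2],"dr": [-0.026,0.025,-0.006]},{"gripper": 100,"delta_pos": [-1.1,-3.1,2.1],"dr": [-0.026,0.025,-0.006]}]'

```text
t: 1.35
ee_pos: [576.9, 108.0, 284.9]
orientation: [-0.024, 1.955, -0.003]
ft_force: [0.4, 0.0, 0.3]
width: 87.8
```

```bash
cat >> h.py <<'E'
Rt=R.from_matrix(np.c_[-n,-E3y,np.cross(-n,-E3y)])
def wcloud(d):
    K=np.array(d['mtx'],float);z=d['range_z'];h,w=z.shape;v,u=np.indices((h,w)).astype(np.float64)
    a=(u-K[0,2])/K[0,0];b=(v-K[1,2])/K[1,1];th=np.hypot(a,b);s=np.where(th>1e-9,np.tan(np.minimum(th,1.5))/np.maximum(th,1e-9),1)
    P=np.stack([a*s*z,b*s*z,z],-1);Rm=cv2.Rodrigues(np.array(d['rvec'],float))[0]
    P=(P-np.array(d['tvec'],float).ravel())@Rm;P[(z<=0)|(th>1.4)]=np.nan;return P
E
python3 - <<'E'
from h import *
d=save('wrist','wr1.png');print(d['mtx'].tolist(),np.nanmax(d['range_z']))
plan(Rt,toW([-2,-60,260]),5);print(ctrl.get_obs()['qpos'].round(3))
E
```

```text
[[371.64829954431775, 0.0, 324.7973575470386], [0.0, 371.64829954431775, 239.2042826225673], [0.0, 0.0, 1.0]] 538.8828
t 1.4 ee [581.  102.8 284.8] N 5 rot [-0.0994  0.1082 -0.0284] ang 0.15 dist 145.4 w 87.8
[-0.88, -2.44, 1.31] [-0.0199, 0.0216, -0.0057]
[-0.9, -2.47, 1.24] [-0.0199, 0.0216, -0.0057]
[-0.91, -2.5, 1.18] [-0.0199, 0.0216, -0.0057]
[-0.92, -2.53, 1.11] [-0.0199, 0.0216, -0.0057]
[-0.93, -2.55, 1.04] [-0.0199, 0.0216, -0.0057]
[ 0.139  0.507  1.416  0.031  1.601 -1.448]
```

View pics/wr1.png

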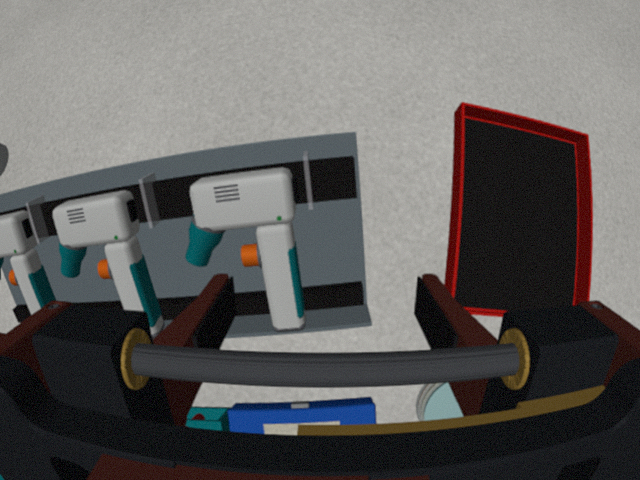

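Wrist view: all three guns, with orange triggers at (250,255), (103,268) and (13,278), and the empty tray at (520,210). I'll measure the left gun and tray from this closer depth image.

```bash
python3 - <<'E'
from h import *
d=dict(np.load('pics/wr1.npz'));P=wcloud(d);hsv=cv2.cvtColor(d['img'],cv2.COLOR_RGB2HSV)
v,u=np.indices(P.shape[:2]);ok=(v<300)&np.isfinite(P[...,0])
W=toS(P)
Y=P[ok&(u>295)&(u<350)&(v>210)&(v<280)]
c=Y.mean(0);m=np.linalg.svd(Y-c)[2][2] if len(Y)<1 else np.linalg.eigh(np.cov(Y.T))[1][:,0];m*=np.sign(m[2]);print('plate n',m.round(4),'S z',np.median(toS(Y)[:,2]))
print('table z',np.median(P[20:80,200:400].reshape(-1,3),0))
w=W[ok]
for lo,hi in((-185,-60),(-30,95)):
    k=(w[:,1]>lo)&(w[:,1]<hi)
    g=w[k&(w[:,2]>40)&(w[:,2]<50)&(w[:,0]<0)]
    for a,b in((-60,-40),(-40,-20),(-20,-5)):
        q=g[(g[:,0]>a)&(g[:,0]<b)]
        if len(q):print('grip',a,np.percentile(q[:,1],[1,50,99]).round(1),np.median(q[:,2]).round(1))
    hd=w[k&(w[:,2]>44)&(w[:,1]<lo+60)&(w[:,1]>lo+30)];print('head xmax',np.percentile(hd[:,0],[97,99,99.7]).round(1))
org=ok&(hsv[...,0]<14)&(hsv[...,1]>150)&(hsv[...,2]>100)&(u<300)
K,lab,st,cen=cv2.connectedComponentsWithStats(org.astype(np.uint8))
for j in range(1,K):
    if st[j,4]>20:print('org',cen[j].round(),np.percentile(W[lab==j],[3,50,97],axis=0).round(1).tolist())
tr=ok&(u>430)&(P[...,2]>25)&(P[...,2]<45)&(P[...,1]>100)
Q=P[tr];print('tray',len(Q),cv2.minAreaRect(Q[:,:2].astype(np.float32)),np.median(Q[:,2]))
fl=ok&(u>480)&(u<570)&(v>140)&(v<280);print('floor z',np.median(P[fl][:,2]))
d=dict(np.load('pics/top1.npz'));P=cloud(d);hsv=cv2.cvtColor(d['img'],cv2.COLOR_RGB2HSV);v,u=np.indices(P.shape[:2])
tr=(u>130)&(u<228)&(v>220)&(v<332)&(P[...,2]>28)&(P[...,2]<50);Q=P[tr];print('tray top',len(Q),cv2.minAreaRect(Q[:,:2].astype(np.float32)),np.median(Q[:,2]))
E
```

```text
plate n [0.4437 0.1499 0.8835] S z -1.5268167400824115
table z [nan nan nan]
grip -60 [-167.4 -154.5 -135.5] 43.2
grip -40 [-167.6 -152.1 -135.7] 43.3
grip -20 [-167.  -151.4 -135.1] 43.2
head xmax [75.5 77.2 77.9]
grip -40 [-2.8 10.5 29.1] 43.2
grip -20 [-2.7 11.4 29.8] 43.2
head xmax [76.1 77.5 78.4]
org [249. 255.] [[-5.9, -130.8, 29.7], [4.7, -123.7, 37.7], [11.2, -116.6, 40.2]]
org [103. 269.] [[-5.4, 36.4, 30.7], [4.2, 42.6, 37.9], [11.0, 48.1, 39.9]]
org [ 12. 277.] [[-5.7, 192.1, 32.4], [4.6, 197.8, 38.2], [10.7, 203.2, 40.2]]
tray 2667 ((469.01837158203125, 369.9761657714844), (212.39666748046875, 251.5726318359375), 83.75464630126953) 32.9057121857481
floor z 5.1721753779243
tray top 629 ((482.5198974609375, 368.4305725097656), (212.1884765625, 271.0499267578125), 83.78886413574219) 33.86199034459994
```

```bash
python3 - <<'E'
from h import *
plan(Rt,toW([-1,-144.9,110]),5)
E
```

```text
t 1.4 ee [581.  102.8 284.8] N 5 rot [-0.0994  0.1082 -0.0284] ang 0.15 dist 121.8 w 87.8
[2.14, -0.85, 0.8] [-0.0199, 0.0216, -0.0057]
[2.12, -0.86, 0.83] [-0.0199, 0.0216, -0.0057]
[2.11, -0.86, 0.86] [-0.0199, 0.0216, -0.0057]
[2.09, -0.87, 0.89] [-0.0199, 0.0216, -0.0057]
[2.08, -0.87, 0.92] [-0.0199, 0.0216, -0.0057]
```

Call:
apply_moves --increments '[{"gripper": 100,"delta_pos": [2.14,-0.85,0.8],"dr": [-0.02,0.0216,-0.0057]},{"gripper": 100,"delta_pos": [2.12,-0.86,0.83],"dr": [-0.02,0.0216,-0.0057]},{"gripper": 100,"delta_pos": [2.11,-0.86,0.86],"dr": [-0.02,0.0216,-0.0057]},{"gripper": 100,"delta_pos": [2.09,-0.87,0.89],"dr": [-0.02,0.0216,-0.0057]},{"gripper": 100,"delta_pos": [2.08,-0.87,0.92],"dr": [-0.02,0.0216,-0.0057]}]'

```text
t: 1.82
ee_pos: [573.8, 65.3, 170.3]
orientation: [-0.12, 2.061, 0.076]
ft_force: [0.8, 0.8, -0.8]
width: 88.0
```

```bash
python3 - <<'E'
from h import *
d=save('wrist','wr2.png')
P=wcloud(d);hsv=cv2.cvtColor(d['img'],cv2.COLOR_RGB2HSV);W=toS(P)
v,u=np.indices(P.shape[:2]);ok=np.isfinite(P[...,0])
org=ok&(hsv[...,0]<14)&(hsv[...,1]>150)&(hsv[...,2]>100)
K,lab,st,cen=cv2.connectedComponentsWithStats(org.astype(np.uint8))
for j in range(1,K):
    if st[j,4]>20:print('org',cen[j].round(),st[j,4],np.percentile(W[lab==j],[3,50,97],axis=0).round(1).tolist())
w=W[ok&(v<300)];k=(w[:,1]>-175)&(w[:,1]<-125)&(w[:,2]>37)&(w[:,2]<48)&(w[:,0]<0)
for a,b in((-40,-20),(-20,-5)):
    q=w[k&(w[:,0]>a)&(w[:,0]<b)]
    if len(q):print(a,np.percentile(q[:,1],[1,50,99]).round(1),np.median(q[:,2]))
plan(Rt,toW([-1,-144.9,18]),5);print(toS(np.array(ctrl.get_obs()['ee_pos'])))
E
```

```text
org [547. 195.] 852 [[-60.2, -473.2, -133.5], [38.4, -372.5, -68.1], [120.8, -346.3, -14.8]]
org [585. 145.] 83 [[82.8, -514.7, -133.0], [90.5, -475.3, -128.8], [97.6, -443.4, -124.4]]
org [624. 144.] 57 [[92.1, -545.8, -102.2], [97.8, -519.2, -98.9], [103.4, -496.0, -95.4]]
org [625. 162.] 49 [[70.3, -573.5, -124.3], [76.2, -546.3, -121.0], [81.5, -519.8, -116.9]]
org [ 67. 252.] 280 [[-5.7, 36.4, 30.4], [3.6, 42.4, 37.9], [10.3, 48.2, 39.9]]
org [280. 255.] 721 [[-6.0, -131.2, 29.8], [3.8, -124.0, 37.9], [10.7, -116.6, 39.9]]
-40 [-167.6 -150.8 -133.7] 43.20101306047445
-20 [-168.  -150.8 -130.3] 43.26324706870404
t 1.8667 ee [571.7  63.8 165.6] N 5 rot [ 0.0035 -0.0085 -0.0007] ang 0.009 dist 84.0 w 87.8
[1.67, -0.13, 0.07] [0.0007, -0.0017, -0.0001]
[1.67, -0.13, 0.07] [0.0007, -0.0017, -0.0001]
[1.67, -0.13, 0.07] [0.0007, -0.0017, -0.0001]
[1.67, -0.13, 0.07] [0.0007, -0.0017, -0.0001]
[1.67, -0.13, 0.06] [0.0007, -0.0017, -0.0001]
[   2.026339   -151.25677416  101.71742718]
```

View pics/wr2.png

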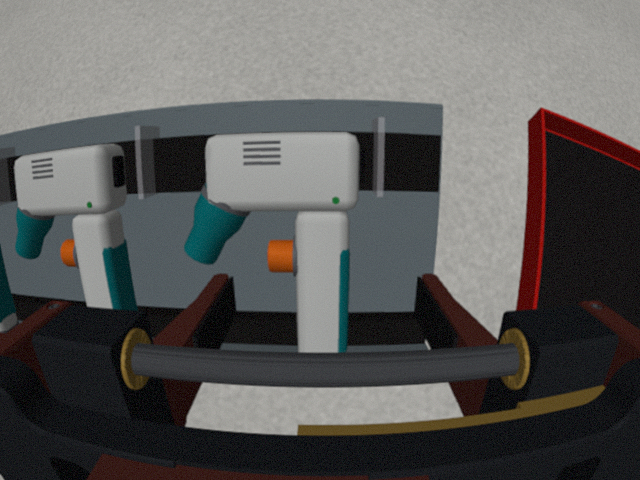

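Left gun: trigger at (280,255), back of the grip at x ≈ 348, fingers straddling both. I'm lowering now.

Call:
apply_moves --increments '[{"gripper": 100,"delta_pos": [0.8,-0.3,0.15],"dr": [0.0035,-0.0085,0]},{"gripper": 100,"delta_pos": [1.9,-0.3,0.15],"dr": [0,0,0]},{"gripper": 100,"delta_pos": [1.9,0,0],"dr": [0,0,0]},{"gripper": 100,"delta_pos": [1.9,0,0],"dr": [0,0,0]},{"gripper": 100,"delta_pos": [1.0,0,0],"dr": [0,0,0]}]'

```text
t: 2.28
ee_pos: [541.6, 56.4, 103.5]
orientation: [-0.116, 2.051, 0.071]
ft_force: [0.1, -0.0, -0.7]
width: 87.7
```

```bash
python3 - <<'E'
from h import *
plan(Rt,toW([-1,-144.9,18]),1);print(toS(np.array(ctrl.get_obs()['ee_pos'])))
E
```

```text
t 2.2833 ee [541.6  56.4 103.5] N 1 rot [-0.0018  0.009  -0.0015] ang 0.009 dist 14.7 w 87.7
[1.44, -0.25, 0.06] [-0.0018, 0.009, -0.0015]
[  -0.26444786 -147.39807171   32.43304601]
```

Call:
apply_moves --increments '[{"gripper": 100,"delta_pos": [0.5,0,0],"dr": [0,0,0]},{"gripper": 100,"delta_pos": [0.35,0,0],"dr": [0,0,0]},{"gripper": 100,"delta_pos": [0,0,0],"dr": [0,0,0]},{"gripper": 100,"delta_pos": [0,0,0],"dr": [0,0,0]},{"gripper": 100,"delta_pos": [0,0,0],"dr": [0,0,0]}]'

```text
t: 2.7
ee_pos: [539.9, 55.8, 97.2]
orientation: [-0.117, 2.049, 0.072]
ft_force: [0.8, 0.2, 0.4]
width: 87.6
```

```bash
python3 - <<'E'
from h import *
plan(Rt,toW([-1,-144.9,18]),1);print(toS(np.array(ctrl.get_obs()['ee_pos'])))
E
```

```text
t 2.7 ee [539.9  55.8  97.2] N 1 rot [-0.0012  0.011  -0.0013] ang 0.011 dist 8.4 w 87.6
[0.81, -0.21, -0.08] [-0.0012, 0.011, -0.0013]
[  -1.71014913 -146.99120264   26.08204763]
```

Call:
apply_moves --increments '[{"gripper": 100,"delta_pos": [0.4,-0.1,0],"dr": [0,0.005,0]},{"gripper": 100,"delta_pos": [0.4,-0.1,0],"dr": [0,0.005,0]},{"gripper": 100,"delta_pos": [0,0,0],"dr": [0,0,0]},{"gripper": 30,"delta_pos": [0,0,0],"dr": [0,0,0]},{"gripper": 0,"delta_pos": [0,0,0],"dr": [0,0,0]}]'

```text
t: 3.12
ee_pos: [535.4, 53.2, 89.2]
orientation: [-0.117, 2.062, 0.071]
ft_force: [-0.6, -0.8, -0.8]
width: 78.0
```

Call:
apply_moves --increments '[{"gripper": 0,"delta_pos": [0,0,0],"dr": [0,0,0]},{"gripper": 0,"delta_pos": [0,0,0],"dr": [0,0,0]},{"gripper": 0,"delta_pos": [0,0,0],"dr": [0,0,0]},{"gripper": 0,"delta_pos": [0,0,0],"dr": [0,0,0]},{"gripper": 0,"delta_pos": [0,0,0],"dr": [0,0,0]}]'

```text
t: 3.53
ee_pos: [535.7, 53.6, 89.5]
orientation: [-0.117, 2.061, 0.072]
ft_force: [0.7, 3.2, 3.0]
width: 44.6
```

Call:
apply_moves --increments '[{"gripper": 0,"delta_pos": [0,0,0],"dr": [0,0,0]},{"gripper": 0,"delta_pos": [0,0,0],"dr": [0,0,0]},{"gripper": 0,"delta_pos": [0,0,0],"dr": [0,0,0]},{"gripper": 0,"delta_pos": [0,0,0],"dr": [0,0,0]},{"gripper": 0,"delta_pos": [0,0,0],"dr": [0,0,0]}]'

```text
t: 3.95
ee_pos: [535.7, 53.5, 89.5]
orientation: [-0.117, 2.061, 0.072]
ft_force: [1.1, 3.3, 3.0]
width: 42.5
```

```bash
python3 - <<'E'
from h import *
o=ctrl.get_obs();print(toS(np.array(o['ee_pos'])),o['width'],o['ft_force'],o['qpos'].round(2))
E
```

```text
[  -1.40870327 -145.19277989   17.16202323] 42.5318648258223 [1.06117991 3.3465769  2.97037824] [ 0.08  0.72  1.58 -0.01  1.33 -1.59]
```

Call:
apply_moves --increments '[{"gripper": 0,"delta_pos": [0,0,0],"dr": [0,0,0]},{"gripper": 0,"delta_pos": [0,0,0],"dr": [0,0,0]},{"gripper": 100,"delta_pos": [0,0,0],"dr": [0,0,0]},{"gripper": 100,"delta_pos": [0,0,0],"dr": [0,0,0]},{"gripper": 100,"delta_pos": [0,0,0],"dr": [0,0,0]}]'

```text
t: 4.37
ee_pos: [535.0, 52.8, 89.0]
orientation: [-0.117, 2.062, 0.071]
ft_force: [-0.7, 0.1, 0.6]
width: 59.4
```

Call:
apply_moves --increments '[{"gripper": 100,"delta_pos": [0,0,0],"dr": [0,0,0]},{"gripper": 100,"delta_pos": [0,0,0],"dr": [0,0,0]},{"gripper": 100,"delta_pos": [-1.5,0,0],"dr": [0,0,0]},{"gripper": 100,"delta_pos": [-3,0,0],"dr": [0,0,0]},{"gripper": 100,"delta_pos": [-3,0,0],"dr": [0,0,0]}]'

```text
t: 4.78
ee_pos: [569.7, 57.2, 155.1]
orientation: [-0.118, 2.065, 0.071]
ft_force: [0.0, -1.0, -0.0]
width: 87.2
```

```bash
python3 - <<'E'
from h import *
plan(Rt,toW([-1,13.4+6.5,95]),5);o=ctrl.get_obs();print(toS(np.array(o['ee_pos'])),o['width'],o['ft_force'])
E
```

```text
t 4.7833 ee [569.7  57.2 155.1] N 5 rot [-0.0011 -0.0049 -0.0016] ang 0.005 dist 164.9 w 87.2
[-0.08, -3.3, 0.01] [-0.0002, -0.001, -0.0003]
[-0.08, -3.3, 0.01] [-0.0002, -0.001, -0.0003]
[-0.08, -3.3, 0.01] [-0.0002, -0.001, -0.0003]
[-0.08, -3.3, 0.01] [-0.0002, -0.001, -0.0003]
[-0.08, -3.3, 0.01] [-0.0002, -0.001, -0.0003]
[  -0.54095654 -144.93240996   91.22735263] 87.23812588703088 [ 0.02344479 -1.01306131 -0.03293115]
```

Call:
apply_moves --increments '[{"gripper": 100,"delta_pos": [0,-3.3,0],"dr": [0,0,0]},{"gripper": 100,"delta_pos": [0,-3.3,0],"dr": [0,0,0]},{"gripper": 100,"delta_pos": [0,-3.3,0],"dr": [0,0,0]},{"gripper": 100,"delta_pos": [0,-3.3,0],"dr": [0,0,0]},{"gripper": 100,"delta_pos": [0,-3.3,0],"dr": [0,0,0]}]'

```text
t: 5.2
ee_pos: [589.3, -108.0, 155.1]
orientation: [-0.118, 2.062, 0.072]
ft_force: [0.6, -0.1, -0.2]
width: 87.9
```

Call:
apply_moves --increments '[{"gripper": 100,"delta_pos": [0,0,0],"dr": [0,0,0]},{"gripper": 100,"delta_pos": [0,0,0],"dr": [0,0,0]},{"gripper": 100,"delta_pos": [0,0,0],"dr": [0,0,0]},{"gripper": 100,"delta_pos": [0,0,0],"dr": [0,0,0]},{"gripper": 100,"delta_pos": [0,0,0],"dr": [0,0,0]}]'

```text
t: 5.62
ee_pos: [589.5, -105.4, 155.2]
orientation: [-0.119, 2.062, 0.072]
ft_force: [1.6, 0.5, -0.4]
width: 87.6
```

```bash
cat > see.py <<'E'
from h import *
import sys
y0=float(sys.argv[1]);d=save('wrist',sys.argv[2])
P=wcloud(d);hsv=cv2.cvtColor(d['img'],cv2.COLOR_RGB2HSV);W=toS(P)
v,u=np.indices(P.shape[:2]);ok=np.isfinite(P[...,0])
org=ok&(hsv[...,0]<14)&(hsv[...,1]>150)&(hsv[...,2]>100)
K,lab,st,cen=cv2.connectedComponentsWithStats(org.astype(np.uint8))
for j in range(1,K):
    m=np.percentile(W[lab==j],[3,50,97],axis=0)
    if st[j,4]>40 and m[1,2]>0:print('org',cen[j].round(),st[j,4],m.round(1).tolist())
w=W[ok&(v<300)];k=(w[:,1]>y0-25)&(w[:,1]<y0+19)&(w[:,2]>37)&(w[:,2]<48)
for a,b in((-40,-20),(-20,-5),(-5,20)):
    q=w[k&(w[:,0]>a)&(w[:,0]<b)]
    if len(q):print(a,np.percentile(q[:,1],[1,50,99]).round(1),np.median(q[:,2]))
plan(Rt,toW([-1,y0+6.5,17.5]),5);print(toS(np.array(ctrl.get_obs()['ee_pos'])))
E
python3 see.py 13.4 wr3.png
```

```text
org [ 71. 255.] 336 [[-6.4, 191.2, 29.9], [3.6, 197.7, 38.1], [10.6, 203.4, 39.9]]
org [287. 257.] 859 [[-6.9, 34.2, 29.8], [3.9, 41.5, 37.8], [10.9, 49.0, 39.9]]
org [536. 256.] 832 [[-7.6, -133.7, 24.3], [2.7, -122.0, 36.2], [10.1, -116.9, 39.7]]
-40 [-2.7 14.9 31.6] 42.990892494865875
-20 [-2.2 14.6 31.4] 43.23986017096852
-5 [-1.7 15.3 32. ] 43.111824090223486
t 5.6667 ee [ 589.5 -105.4  155.2] N 5 rot [ 0.0004 -0.0013 -0.0008] ang 0.002 dist 74.2 w 87.8
[1.48, -0.02, -0.0] [0.0001, -0.0003, -0.0002]
[1.48, -0.02, -0.0] [0.0001, -0.0003, -0.0002]
[1.48, -0.02, -0.0] [0.0001, -0.0003, -0.0002]
[1.48, -0.02, -0.0] [0.0001, -0.0003, -0.0002]
[1.48, -0.02, -0.0] [0.0001, -0.0003, -0.0002]
[-1.24749321 18.88705294 91.6920506 ]
```

Call:
apply_moves --increments '[{"gripper": 100,"delta_pos": [1.6,-0.1,0],"dr": [0,0,0]},{"gripper": 100,"delta_pos": [1.8,0,0],"dr": [0,0,0]},{"gripper": 100,"delta_pos": [1.8,0,0],"dr": [0,0,0]},{"gripper": 100,"delta_pos": [1.4,0,0],"dr": [0,0,0]},{"gripper": 100,"delta_pos": [0.7,0,0],"dr": [0,0,0]}]'

```text
t: 6.08
ee_pos: [553.8, -110.7, 89.6]
orientation: [-0.118, 2.064, 0.073]
ft_force: [0.3, 1.3, 0.4]
width: 87.7
```

Call:
apply_moves --increments '[{"gripper": 100,"delta_pos": [0,0,0],"dr": [0,0,0]},{"gripper": 60,"delta_pos": [0,0,0],"dr": [0,0,0]},{"gripper": 0,"delta_pos": [0,0,0],"dr": [0,0,0]},{"gripper": 0,"delta_pos": [0,0,0],"dr": [0,0,0]},{"gripper": 0,"delta_pos": [0,0,0],"dr": [0,0,0]}]'

```text
t: 6.5
ee_pos: [556.2, -111.6, 91.7]
orientation: [-0.118, 2.06, 0.071]
ft_force: [0.7, -0.7, -0.4]
width: 64.3
```

```bash
python3 - <<'E'
from h import *
o=ctrl.get_obs();print(toS(np.array(o['ee_pos'])),o['width'],o['ft_force'],o['qpos'].round(2))
E
```

```text
[-1.47111681 21.15432006 19.69329704] 64.33977228286379 [ 0.71775453 -0.71284164 -0.44168437] [-0.15  0.74  1.52 -0.13  1.36 -1.78]
```

Call:
apply_moves --increments '[{"gripper": 0,"delta_pos": [0,0,0],"dr": [0,0,0]},{"gripper": 0,"delta_pos": [0,0,0],"dr": [0,0,0]},{"gripper": 0,"delta_pos": [0,0,0],"dr": [0,0,0]},{"gripper": 0,"delta_pos": [0,0,0],"dr": [0,0,0]},{"gripper": 0,"delta_pos": [0,0,0],"dr": [0,0,0]}]'

```text
t: 6.92
ee_pos: [556.1, -111.1, 91.3]
orientation: [-0.117, 2.06, 0.072]
ft_force: [3.0, 3.3, 3.5]
width: 37.6
```

Call:
apply_moves --increments '[{"gripper": 0,"delta_pos": [0,0,0],"dr": [0,0,0]},{"gripper": 0,"delta_pos": [0,0,0],"dr": [0,0,0]},{"gripper": 0,"delta_pos": [0,0,0],"dr": [0,0,0]},{"gripper": 0,"delta_pos": [0,0,0],"dr": [0,0,0]},{"gripper": 0,"delta_pos": [0,0,0],"dr": [0,0,0]}]'

```text
t: 7.33
ee_pos: [556.1, -111.1, 91.3]
orientation: [-0.117, 2.06, 0.072]
ft_force: [3.7, 3.7, 2.8]
width: 37.7
```

Call:
apply_moves --increments '[{"gripper": 0,"delta_pos": [0,0,0],"dr": [0,0,0]},{"gripper": 100,"delta_pos": [0,0,0],"dr": [0,0,0]},{"gripper": 100,"delta_pos": [0,0,0],"dr": [0,0,0]},{"gripper": 100,"delta_pos": [0,0,0],"dr": [0,0,0]},{"gripper": 100,"delta_pos": [0,0,0],"dr": [0,0,0]}]'

```text
t: 7.75
ee_pos: [554.6, -111.5, 90.7]
orientation: [-0.117, 2.063, 0.071]
ft_force: [0.0, -0.2, -0.6]
width: 60.9
```

Call:
apply_moves --increments '[{"gripper": 100,"delta_pos": [0,0,0],"dr": [0,0,0]},{"gripper": 100,"delta_pos": [0,0,0],"dr": [0,0,0]},{"gripper": 100,"delta_pos": [-1.5,0,0],"dr": [0,0,0]},{"gripper": 100,"delta_pos": [-3,0,0],"dr": [0,0,0]},{"gripper": 100,"delta_pos": [-3,0,0],"dr": [0,0,0]}]'

```text
t: 8.17
ee_pos: [589.5, -107.3, 156.7]
orientation: [-0.117, 2.065, 0.072]
ft_force: [-0.3, -0.1, -0.7]
width: 87.4
```

```bash
python3 - <<'E'
from h import *
plan(Rt,toW([-1,168.7+6.5,92]),5);o=ctrl.get_obs();print(toS(np.array(o['ee_pos'])),o['width'],o['qpos'].round(2))
E
```

```text
t 8.1667 ee [ 589.5 -107.3  156.7] N 5 rot [-0.0008 -0.005  -0.0027] ang 0.006 dist 154.4 w 87.4
[0.01, -3.09, 0.02] [-0.0002, -0.001, -0.0005]
[0.01, -3.09, 0.02] [-0.0002, -0.001, -0.0005]
[0.01, -3.09, 0.02] [-0.0002, -0.001, -0.0005]
[0.01, -3.09, 0.01] [-0.0002, -0.001, -0.0005]
[0.02, -3.09, 0.01] [-0.0002, -0.001, -0.0005]
[-0.32731779 20.75782718 92.90630894] 87.40344515117495 [-0.14  0.71  1.41 -0.12  1.51 -1.79]
```

Middle: width 37.7, so 14.3 mm of travel (fully in). Left gave 9.5 mm. The right gun is next.

Call:
apply_moves --increments '[{"gripper": 100,"delta_pos": [0,-3.1,0],"dr": [0,0,0]},{"gripper": 100,"delta_pos": [0,-3.1,0],"dr": [0,0,0]},{"gripper": 100,"delta_pos": [0,-3.1,0],"dr": [0,0,0]},{"gripper": 100,"delta_pos": [0,-3.1,0],"dr": [0,0,0]},{"gripper": 100,"delta_pos": [0,-3.1,0],"dr": [0,0,0]}]'

```text
t: 8.58
ee_pos: [608.0, -262.7, 156.7]
orientation: [-0.117, 2.062, 0.072]
ft_force: [1.0, 0.1, -0.0]
width: 88.1
```

Call:
apply_moves --increments '[{"gripper": 100,"delta_pos": [0,0,0],"dr": [0,0,0]},{"gripper": 100,"delta_pos": [0,0,0],"dr": [0,0,0]},{"gripper": 100,"delta_pos": [0,0,0],"dr": [0,0,0]},{"gripper": 100,"delta_pos": [0,0,0],"dr": [0,0,0]},{"gripper": 100,"delta_pos": [0,0,0],"dr": [0,0,0]}]'

```text
t: 9.0
ee_pos: [608.3, -260.2, 156.8]
orientation: [-0.119, 2.062, 0.073]
ft_force: [-0.3, -0.5, 0.4]
width: 88.1
```

```bash
python3 see.py 168.5 wr4.png
```

```text
org [288. 256.] 813 [[-5.9, 189.1, 30.0], [3.8, 196.7, 37.9], [10.7, 204.0, 39.7]]
org [527. 255.] 619 [[-6.0, 32.4, 29.0], [3.9, 40.8, 37.6], [10.4, 48.5, 39.8]]
-40 [152.5 170.5 186.6] 42.98341777503846
-20 [153.  170.  186.8] 43.24371842496098
-5 [153.5 170.2 187. ] 43.10842189329418
t 9.05 ee [ 608.4 -260.3  157. ] N 5 rot [ 0.0003 -0.0013 -0.0009] ang 0.002 dist 76.1 w 87.9
[1.52, -0.0, -0.0] [0.0001, -0.0003, -0.0002]
[1.52, -0.0, -0.0] [0.0001, -0.0003, -0.0002]
[1.52, -0.0, -0.0] [0.0001, -0.0003, -0.0002]
[1.52, -0.0, -0.0] [0.0001, -0.0003, -0.0002]
[1.52, -0.0, -0.0] [0.0001, -0.0003, -0.0002]
[ -1.17836608 174.89256651  93.62069889]
```

Call:
apply_moves --increments '[{"gripper": 100,"delta_pos": [1.6,-0.1,0],"dr": [0,0,0]},{"gripper": 100,"delta_pos": [1.8,0,0],"dr": [0,0,0]},{"gripper": 100,"delta_pos": [1.8,0,0],"dr": [0,0,0]},{"gripper": 100,"delta_pos": [1.6,0,0],"dr": [0,0,0]},{"gripper": 100,"delta_pos": [0.8,0,0],"dr": [0,0,0]}]'

```text
t: 9.47
ee_pos: [571.2, -265.5, 88.4]
orientation: [-0.118, 2.064, 0.073]
ft_force: [-0.4, 0.0, 1.2]
width: 87.9
```

Call:
apply_moves --increments '[{"gripper": 100,"delta_pos": [0,0,0],"dr": [0,0,0]},{"gripper": 60,"delta_pos": [0,0,0],"dr": [0,0,0]},{"gripper": 0,"delta_pos": [0,0,0],"dr": [0,0,0]},{"gripper": 0,"delta_pos": [0,0,0],"dr": [0,0,0]},{"gripper": 0,"delta_pos": [0,0,0],"dr": [0,0,0]}]'

```text
t: 9.88
ee_pos: [573.6, -266.7, 90.8]
orientation: [-0.118, 2.06, 0.071]
ft_force: [-1.1, -0.3, 0.6]
width: 64.7
```

Call:
apply_moves --increments '[{"gripper": 0,"delta_pos": [0,0,0],"dr": [0,0,0]},{"gripper": 0,"delta_pos": [0,0,0],"dr": [0,0,0]},{"gripper": 0,"delta_pos": [0,0,0],"dr": [0,0,0]},{"gripper": 0,"delta_pos": [0,0,0],"dr": [0,0,0]},{"gripper": 0,"delta_pos": [0,0,0],"dr": [0,0,0]}]'

```text
t: 10.3
ee_pos: [573.3, -266.3, 90.4]
orientation: [-0.118, 2.06, 0.071]
ft_force: [3.8, 4.9, 3.8]
width: 45.4
```

Call:
apply_moves --increments '[{"gripper": 0,"delta_pos": [0,0,0],"dr": [0,0,0]},{"gripper": 0,"delta_pos": [0,0,0],"dr": [0,0,0]},{"gripper": 0,"delta_pos": [0,0,0],"dr": [0,0,0]},{"gripper": 0,"delta_pos": [0,0,0],"dr": [0,0,0]},{"gripper": 0,"delta_pos": [0,0,0],"dr": [0,0,0]}]'

```text
t: 10.72
ee_pos: [573.4, -266.3, 90.4]
orientation: [-0.118, 2.06, 0.071]
ft_force: [3.3, 3.8, 4.5]
width: 45.4
```

```bash
python3 - <<'E'
from h import *
o=ctrl.get_obs();print(toS(np.array(o['ee_pos'])),o['width'],o['qpos'].round(2))
E
```

```text
[ -1.33113474 176.80664421  18.16668379] 45.43542620286638 [-0.35  0.81  1.38 -0.22  1.4  -1.95]
```

Right: 6.6 mm. So the travels are 9.5, 14.3 and 6.6 mm, and the middle controller is softest. I'll release this one and go back to grip the middle one below its trigger.

Call:
apply_moves --increments '[{"gripper": 100,"delta_pos": [0,0,0],"dr": [0,0,0]},{"gripper": 100,"delta_pos": [0,0,0],"dr": [0,0,0]},{"gripper": 100,"delta_pos": [0,0,0],"dr": [0,0,0]},{"gripper": 100,"delta_pos": [0,0,0],"dr": [0,0,0]},{"gripper": 100,"delta_pos": [0,0,0],"dr": [0,0,0]}]'

```text
t: 11.13
ee_pos: [572.0, -266.5, 89.4]
orientation: [-0.117, 2.063, 0.072]
ft_force: [-0.3, 0.1, 0.1]
width: 75.2
```

Call:
apply_moves --increments '[{"gripper": 100,"delta_pos": [0,0,0],"dr": [0,0,0]},{"gripper": 100,"delta_pos": [-1.5,0,0],"dr": [0,0,0]},{"gripper": 100,"delta_pos": [-3,0,0],"dr": [0,0,0]},{"gripper": 100,"delta_pos": [-3,0,0],"dr": [0,0,0]},{"gripper": 100,"delta_pos": [0,0,0],"dr": [0,0,0]}]'

```text
t: 11.55
ee_pos: [612.3, -263.2, 161.1]
orientation: [-0.12, 2.053, 0.068]
ft_force: [0.1, -0.6, 0.6]
width: 88.0
```

Call:
apply_moves --increments '[{"gripper": 100,"delta_pos": [0,3.25,0.5],"dr": [0,0,0]},{"gripper": 100,"delta_pos": [0,3.25,0.5],"dr": [0,0,0]},{"gripper": 100,"delta_pos": [0,3.25,0.5],"dr": [0,0,0]},{"gripper": 100,"delta_pos": [0,3.25,0.6],"dr": [0,0,0]},{"gripper": 100,"delta_pos": [0,3.25,0.6],"dr": [0,0,0]}]'

```text
t: 11.97
ee_pos: [612.4, -97.1, 142.8]
orientation: [-0.117, 2.062, 0.071]
ft_force: [0.7, -1.2, 0.1]
width: 87.7
```

Call:
apply_moves --increments '[{"gripper": 100,"delta_pos": [0,0,0],"dr": [0,0,0]},{"gripper": 100,"delta_pos": [0,0,0],"dr": [0,0,0]},{"gripper": 100,"delta_pos": [0,0,0],"dr": [0,0,0]},{"gripper": 100,"delta_pos": [0,0,0],"dr": [0,0,0]},{"gripper": 100,"delta_pos": [0,0,0],"dr": [0,0,0]}]'

```text
t: 12.38
ee_pos: [612.9, -99.8, 143.3]
orientation: [-0.116, 2.061, 0.07]
ft_force: [-0.1, -0.3, 0.2]
width: 88.0
```

```bash
python3 see.py 14 wr5.png; python3 -c "
from h import *
plan(Rt,toW([-28,14,26]),5)"
```

```text
org [283. 215.] 911 [[-7.8, 32.7, 30.6], [2.5, 40.0, 37.9], [10.2, 47.5, 40.2]]
org [537. 217.] 924 [[-8.1, -133.5, 23.1], [1.7, -121.5, 36.3], [10.2, -116.9, 39.8]]
org [ 64. 220.] 346 [[-7.6, 190.5, 31.7], [2.4, 196.7, 38.1], [10.2, 202.5, 40.2]]
-40 [-3.4 13.6 30.1] 43.325236849691805
-20 [-3.3 13.6 31.3] 43.269328632545786
-5 [-3.3 14.2 32.2] 43.14965065456555
t 12.4333 ee [612.9 -99.8 143.3] N 5 rot [-0.0027 -0.0009 -0.002 ] ang 0.004 dist 79.8 w 87.6
[1.5, -0.09, -0.54] [-0.0005, -0.0002, -0.0004]
[1.5, -0.09, -0.54] [-0.0005, -0.0002, -0.0004]
[1.5, -0.09, -0.54] [-0.0005, -0.0002, -0.0004]
[1.5, -0.09, -0.54] [-0.0005, -0.0002, -0.0004]
[1.5, -0.09, -0.54] [-0.0005, -0.0002, -0.0004]
[-27.92522526  15.9983312   92.5190673 ]
t 12.4333 ee [612.9 -99.8 143.3] N 5 rot [-0.0027 -0.0009 -0.002 ] ang 0.004 dist 66.5 w 87.6
[1.33, 0.04, 0.0] [-0.0005, -0.0002, -0.0004]
[1.33, 0.04, 0.0] [-0.0005, -0.0002, -0.0004]
[1.33, 0.04, 0.0] [-0.0005, -0.0002, -0.0004]
[1.33, 0.04, 0.0] [-0.0005, -0.0002, -0.0004]
[1.33, 0.04, 0.0] [-0.0005, -0.0002, -0.0004]
```

View pics/wr5.png

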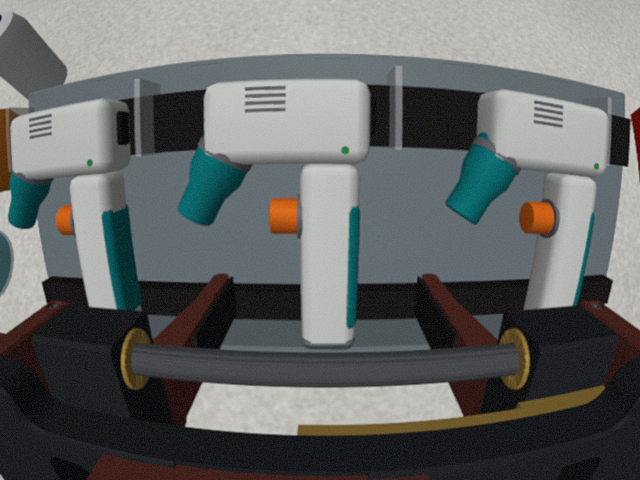

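All three guns are in place with triggers back out, at (283,215), (537,217) and (64,220). The fingers straddle the middle grip below its trigger, so I'll descend and grip.

Call:
apply_moves --increments '[{"gripper": 100,"delta_pos": [1.4,0.2,0],"dr": [0,0,0]},{"gripper": 100,"delta_pos": [1.6,0.0,0],"dr": [0,0,0]},{"gripper": 100,"delta_pos": [1.6,0,0],"dr": [0,0,0]},{"gripper": 100,"delta_pos": [1.4,0,0],"dr": [0,0,0]},{"gripper": 100,"delta_pos": [0.6,0,0],"dr": [0,0,0]}]'

```text
t: 12.85
ee_pos: [580.1, -100.8, 83.7]
orientation: [-0.116, 2.064, 0.071]
ft_force: [0.3, 0.1, -0.1]
width: 87.8
```

Call:
apply_moves --increments '[{"gripper": 100,"delta_pos": [0,0,0],"dr": [0,0,0]},{"gripper": 60,"delta_pos": [0,0,0],"dr": [0,0,0]},{"gripper": 0,"delta_pos": [0,0,0],"dr": [0,0,0]},{"gripper": 0,"delta_pos": [0,0,0],"dr": [0,0,0]},{"gripper": 0,"delta_pos": [0,0,0],"dr": [0,0,0]}]'

```text
t: 13.27
ee_pos: [582.6, -100.1, 85.9]
orientation: [-0.118, 2.06, 0.071]
ft_force: [0.2, 0.3, -0.4]
width: 64.5
```

Call:
apply_moves --increments '[{"gripper": 0,"delta_pos": [0,0,0],"dr": [0,0,0]},{"gripper": 0,"delta_pos": [0,0,0],"dr": [0,0,0]},{"gripper": 0,"delta_pos": [0,0,0],"dr": [0,0,0]},{"gripper": 0,"delta_pos": [0,0,0],"dr": [0,0,0]},{"gripper": 0,"delta_pos": [0,0,0],"dr": [0,0,0]}]'

```text
t: 13.68
ee_pos: [581.9, -100.0, 85.2]
orientation: [-0.118, 2.061, 0.071]
ft_force: [0.4, -1.0, 0.4]
width: 33.7
```

```bash
python3 -c "
from h import *
o=ctrl.get_obs();print(toS(np.array(o['ee_pos'])),o['width'],o['ft_force'],R.from_rotvec(o['orientation']).as_matrix()@[1,0,0],n)"
```

```text
[-28.18216441  12.64725144  26.71787213] 33.696824293582715 [ 0.44354896 -0.97634144  0.4105791 ] [-0.47016681 -0.05364142 -0.88094595] [0.46936093 0.05468011 0.88131175]
```

Gripped, width 33.7. I'll lift along the normal, slowly at first.

Call:
apply_moves --increments '[{"gripper": 0,"delta_pos": [-0.5,0,0],"dr": [0,0,0]},{"gripper": 0,"delta_pos": [-0.8,0,0],"dr": [0,0,0]},{"gripper": 0,"delta_pos": [-1,0,-0.2],"dr": [0,0,0]},{"gripper": 0,"delta_pos": [-1.2,0,-0.2],"dr": [0,0,0]},{"gripper": 0,"delta_pos": [-1.5,0,0],"dr": [0,0,0]}]'

```text
t: 14.1
ee_pos: [601.8, -97.7, 132.3]
orientation: [-0.117, 2.062, 0.071]
ft_force: [0.2, 0.3, -2.4]
width: 33.8
```

Call:
apply_moves --increments '[{"gripper": 0,"delta_pos": [-2,0,0],"dr": [0,0,0]},{"gripper": 0,"delta_pos": [-2.5,0,0],"dr": [0,0,0]},{"gripper": 0,"delta_pos": [-2.5,0,0],"dr": [0,0,0]},{"gripper": 0,"delta_pos": [-2,0,0],"dr": [0,0,0]},{"gripper": 0,"delta_pos": [-0.5,0,0],"dr": [0,0,0]}]'

```text
t: 14.52
ee_pos: [649.5, -92.6, 219.4]
orientation: [-0.119, 2.054, 0.07]
ft_force: [-0.9, -0.3, -2.0]
width: 33.6
```

```bash
cat >> h.py <<'E'
a=np.radians(173.8);gx=np.array([np.cos(a),np.sin(a),0]);gy=np.array([-gx[1],gx[0],0])
Rd=R.from_matrix(np.c_[[0,0,-1],-gy,np.cross([0,0,-1],-gy)])
E
python3 - <<'E'
from h import *
d=save('wrist','wr6.png');d2=save('scene','sc2.png')
o=ctrl.get_obs();print(o['width'],o['ft_force'],o['qpos'].round(2))
plan(Rd,[511.7,401.5,170],16)
E
```

```text
34.13128855149044 [-0.11935535  0.05328017 -1.55807597] [-0.11  0.72  1.23 -0.11  1.67 -1.78]
t 14.6167 ee [647.5 -92.6 216.4] N 16 rot [ 0.2183 -0.4878  0.0546] ang 0.537 dist 514.5 w 34.1
[0.49, 3.16, -0.3] [0.0136, -0.0305, 0.0034]
[0.49, 3.16, -0.35] [0.0136, -0.0305, 0.0034]
[0.49, 3.15, -0.41] [0.0136, -0.0305, 0.0034]
[0.48, 3.14, -0.47] [0.0136, -0.0305, 0.0034]
[0.48, 3.14, -0.53] [0.0136, -0.0305, 0.0034]
[0.47, 3.13, -0.58] [0.0136, -0.0305, 0.0034]
[0.46, 3.12, -0.64] [0.0136, -0.0305, 0.0034]
[0.45, 3.11, -0.7] [0.0136, -0.0305, 0.0034]
[0.44, 3.09, -0.75] [0.0136, -0.0305, 0.0034]
[0.43, 3.08, -0.81] [0.0136, -0.0305, 0.0034]
[0.42, 3.07, -0.86] [0.0136, -0.0305, 0.0034]
[0.4, 3.06, -0.92] [0.0136, -0.0305, 0.0034]
[0.38, 3.04, -0.97] [0.0136, -0.0305, 0.0034]
[0.36, 3.03, -1.02] [0.0136, -0.0305, 0.0034]
[0.34, 3.01, -1.08] [0.0136, -0.0305, 0.0034]
[0.31, 3.0, -1.13] [0.0136, -0.0305, 0.0034]
```

View pics/wr6.png

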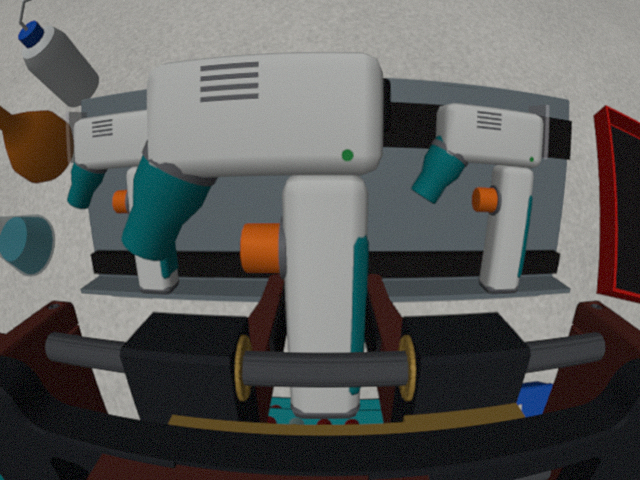

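Gun held at the middle of the fingers, both others in their bays ((120,200) and (485,200) triggers). I'm carrying it to the tray and levelling on the way.

Call:
apply_moves --increments '[{"gripper": 0,"delta_pos": [0.1,1.8,-0.2],"dr": [0.0136,-0.0305,0.0034]},{"gripper": 0,"delta_pos": [0.2,3.0,-0.35],"dr": [0.0136,-0.0305,0.0034]},{"gripper": 0,"delta_pos": [0.2,3.15,-0.4],"dr": [0.0136,-0.0305,0.0034]},{"gripper": 0,"delta_pos": [0.2,3.15,-0.45],"dr": [0.0136,-0.0305,0.0034]},{"gripper": 0,"delta_pos": [0.2,3.15,-0.5],"dr": [0.0136,-0.0305,0.0034]}]'

```text
t: 15.03
ee_pos: [611.6, 48.5, 212.1]
orientation: [-0.049, 1.912, 0.019]
ft_force: [0.3, 0.1, -2.7]
width: 33.8
```

Call:
apply_moves --increments '[{"gripper": 0,"delta_pos": [0.3,3.15,-0.6],"dr": [0.0136,-0.0305,0.0034]},{"gripper": 0,"delta_pos": [0.3,3.1,-0.65],"dr": [0.0136,-0.0305,0.0034]},{"gripper": 0,"delta_pos": [0.3,3.1,-0.7],"dr": [0.0136,-0.0305,0.0034]},{"gripper": 0,"delta_pos": [0.3,3.1,-0.75],"dr": [0.0136,-0.0305,0.0034]},{"gripper": 0,"delta_pos": [0.3,3.1,-0.8],"dr": [0.0136,-0.0305,0.0034]}]'

```text
t: 15.45
ee_pos: [571.0, 203.1, 205.3]
orientation: [0.013, 1.759, -0.031]
ft_force: [0.1, 0.5, -2.8]
width: 34.2
```

Call:
apply_moves --increments '[{"gripper": 0,"delta_pos": [0.3,3.1,-0.85],"dr": [0.0136,-0.0305,0.0034]},{"gripper": 0,"delta_pos": [0.3,3.0,-0.9],"dr": [0.0136,-0.0305,0.0034]},{"gripper": 0,"delta_pos": [0.3,3.0,-1.0],"dr": [0.0136,-0.0305,0.0034]},{"gripper": 0,"delta_pos": [0.3,2.5,-1.0],"dr": [0.0136,-0.0305,0.0034]},{"gripper": 0,"delta_pos": [0.2,1.5,-0.6],"dr": [0.0136,-0.0305,0.0034]}]'

```text
t: 15.87
ee_pos: [532.0, 336.9, 195.5]
orientation: [0.072, 1.605, -0.076]
ft_force: [0.6, -0.2, -2.7]
width: 34.1
```

```bash
python3 - <<'E'
from h import *
plan(Rd,[511.7,401.5,100],5);print(ctrl.get_obs()['qpos'].round(2))
E
```

```text
t 15.8667 ee [532.  336.9 195.5] N 5 rot [ 0.0148 -0.035   0.0046] ang 0.038 dist 117.1 w 34.1
[1.92, 1.26, -0.46] [0.003, -0.007, 0.0009]
[1.92, 1.25, -0.48] [0.003, -0.007, 0.0009]
[1.92, 1.25, -0.49] [0.003, -0.007, 0.0009]
[1.91, 1.25, -0.51] [0.003, -0.007, 0.0009]
[1.91, 1.24, -0.53] [0.003, -0.007, 0.0009]
[ 0.54  0.48  1.62  0.02  1.07 -0.95]
```

Call:
apply_moves --increments '[{"gripper": 0,"delta_pos": [1.9,1.25,-0.47],"dr": [0.003,-0.007,0.001]},{"gripper": 0,"delta_pos": [1.9,1.25,-0.48],"dr": [0.003,-0.007,0.001]},{"gripper": 0,"delta_pos": [1.9,1.25,-0.49],"dr": [0.003,-0.007,0.001]},{"gripper": 0,"delta_pos": [1.9,1.25,-0.5],"dr": [0.003,-0.007,0.001]},{"gripper": 0,"delta_pos": [1.5,1.25,-0.5],"dr": [0.003,-0.007,0.001]}]'

```text
t: 16.28
ee_pos: [512.4, 399.0, 103.5]
orientation: [0.085, 1.571, -0.087]
ft_force: [1.1, 1.0, -1.7]
width: 34.2
```

Call:
apply_moves --increments '[{"gripper": 0,"delta_pos": [0,0,0],"dr": [0,0,0]},{"gripper": 0,"delta_pos": [0,0,0],"dr": [0,0,0]},{"gripper": 0,"delta_pos": [0,0,0],"dr": [0,0,0]},{"gripper": 0,"delta_pos": [0,0,0],"dr": [0,0,0]},{"gripper": 0,"delta_pos": [0,0,0],"dr": [0,0,0]}]'

```text
t: 16.7
ee_pos: [515.4, 399.6, 107.4]
orientation: [0.088, 1.567, -0.085]
ft_force: [-0.1, 0.6, -1.8]
width: 33.8
```

```bash
python3 - <<'E'
from h import *
d=save('wrist','wr7.png');P=wcloud(d);ok=np.isfinite(P[...,0]);v,u=np.indices(ok.shape)
# level of gun: head face and grip face
w=P[ok&(v<300)];tz=ctrl.get_obs()['ee_pos'];q=(w-tz)@np.c_[gx,gy,[0,0,1]]
for a,b,c,dd in((65,80,0,45),(95,105,0,45),(65,105,-15,0),(65,105,30,60),(-15,10,-12,12),(10,25,-12,12)):
    m=(q[:,0]>a)&(q[:,0]<b)&(q[:,1]>c)&(q[:,1]<dd)&(q[:,2]>-30)&(q[:,2]<60)
    if m.any():print((a,b,c,dd),m.sum(),np.median(q[m,2]).round(1))
hd=q[(q[:,2]>5)&(q[:,2]<40)];print('ext',np.percentile(hd,[1,99],axis=0).round(1))
plan(Rd,[511.7,401.5,30],5)
E
```

```text
(65, 80, 0, 45) 4947 19.4
(95, 105, 0, 45) 3037 19.1
(65, 105, -15, 0) 4472 19.3
(65, 105, 30, 60) 7799 19.4
(-15, 10, -12, 12) 6 15.9
(10, 25, -12, 12) 2071 16.8
ext [[ 11.4 -22.8   6.6]
 [105.4  81.5  20.7]]
t 16.75 ee [515.4 399.7 107.4] N 5 rot [-0.0018  0.0023 -0.0024] ang 0.004 dist 77.5 w 33.3
[1.55, 0.02, -0.08] [-0.0004, 0.0005, -0.0005]
[1.55, 0.03, -0.08] [-0.0004, 0.0005, -0.0005]
[1.55, 0.03, -0.08] [-0.0004, 0.0005, -0.0005]
[1.55, 0.03, -0.08] [-0.0004, 0.0005, -0.0005]
[1.55, 0.03, -0.08] [-0.0004, 0.0005, -0.0005]
```

View pics/wr7.png

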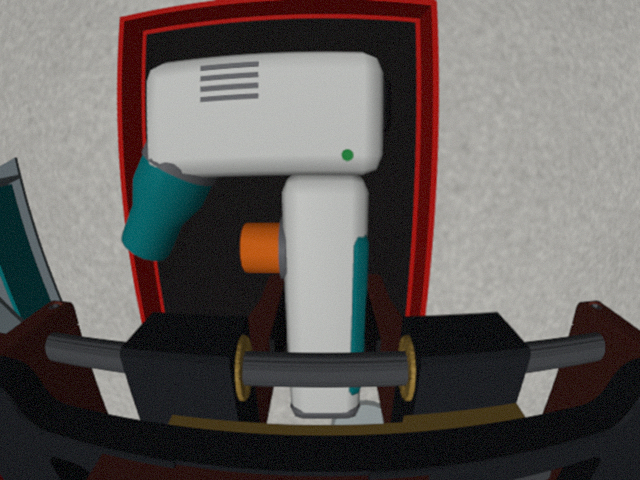

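Tray centred below the gun, which is level (head face flat to within 0.3 mm). I'm lowering partway and checking the wall clearances numerically.

Call:
apply_moves --increments '[{"gripper": 0,"delta_pos": [0.8,0,-0.15],"dr": [0,0,0]},{"gripper": 0,"delta_pos": [1.0,0,-0.15],"dr": [0,0,0]},{"gripper": 0,"delta_pos": [1.0,0,-0.1],"dr": [0,0,0]},{"gripper": 0,"delta_pos": [0.8,0,0],"dr": [0,0,0]},{"gripper": 0,"delta_pos": [0.2,0,0],"dr": [0,0,0]}]'

```text
t: 17.17
ee_pos: [509.5, 399.7, 66.0]
orientation: [0.085, 1.57, -0.086]
ft_force: [0.1, 0.6, -3.1]
width: 34.1
```

```bash
python3 - <<'E'
from h import *
d=dict(np.load('pics/wr7.npz'));P=wcloud(d);hsv=cv2.cvtColor(d['img'],cv2.COLOR_RGB2HSV);v,u=np.indices(P.shape[:2])
red=np.isfinite(P[...,0])&(v<300)&(hsv[...,1]>150)&((hsv[...,0]<8)|(hsv[...,0]>172))&(P[...,2]>29)&(P[...,2]<42)
G=np.array([511.7,401.5,0])+28*gx
q=(P[red]-G)@np.c_[gx,gy,[0,0,1]]
print('G',G,'y ext',np.percentile(q[:,1],[.5,40,60,99.5]).round(),'x ext',np.percentile(q[:,0],[.5,99.5]).round())
for s in(q[q[:,1]<0],q[q[:,1]>0]):
  s=s[s[:,0]<110]; print(np.polyfit(s[:,0],s[:,1],1))
print('floor',np.nanmedian(P[80:250,390:410,2]))
plan(Rd,[511.7,401.5,24],5);print(ctrl.get_obs()['ft_force'])
E
```

```text
G [483.86377301 404.52398196   0.        ] y ext [-69. -61.  97. 140.] x ext [-65. 135.]
[-1.23131712e-03 -6.63839247e+01]
[-2.34146294e-03  1.37755865e+02]
floor 5.142925376467037
t 17.1667 ee [509.5 399.7  66. ] N 5 rot [-0.0007 -0.0013  0.0009] ang 0.002 dist 42.1 w 34.1
[0.84, 0.04, 0.04] [-0.0001, -0.0003, 0.0002]
[0.84, 0.04, 0.04] [-0.0001, -0.0003, 0.0002]
[0.84, 0.04, 0.04] [-0.0001, -0.0003, 0.0002]
[0.84, 0.04, 0.04] [-0.0001, -0.0003, 0.0002]
[0.84, 0.04, 0.04] [-0.0001, -0.0003, 0.0002]
[ 0.09161687  0.6109773  -3.08613888]
```

Call:
apply_moves --increments '[{"gripper": 0,"delta_pos": [0.8,0,0],"dr": [0,0,0]},{"gripper": 0,"delta_pos": [1.0,0,0],"dr": [0,0,0]},{"gripper": 0,"delta_pos": [0.9,0,0],"dr": [0,0,0]},{"gripper": 0,"delta_pos": [0.6,0,0],"dr": [0,0,0]},{"gripper": 0,"delta_pos": [0.3,0,0],"dr": [0,0,0]}]'

```text
t: 17.58
ee_pos: [510.2, 400.2, 31.0]
orientation: [0.086, 1.569, -0.085]
ft_force: [0.2, 0.4, -1.2]
width: 33.7
```

Call:
apply_moves --increments '[{"gripper": 0,"delta_pos": [0.1,0,0],"dr": [0,0,0]},{"gripper": 0,"delta_pos": [0,0,0],"dr": [0,0,0]},{"gripper": 0,"delta_pos": [0,0,0],"dr": [0,0,0]},{"gripper": 0,"delta_pos": [0,0,0],"dr": [0,0,0]},{"gripper": 0,"delta_pos": [0,0,0],"dr": [0,0,0]}]'

```text
t: 18.0
ee_pos: [511.1, 400.8, 32.0]
orientation: [0.087, 1.567, -0.084]
ft_force: [-0.4, -0.1, -2.5]
width: 33.8
```

Call:
apply_moves --increments '[{"gripper": 0,"delta_pos": [0.2,0,0],"dr": [0,0,0]},{"gripper": 0,"delta_pos": [0.2,0,0],"dr": [0,0,0]},{"gripper": 0,"delta_pos": [0.2,0,0],"dr": [0,0,0]},{"gripper": 0,"delta_pos": [0.1,0,0],"dr": [0,0,0]},{"gripper": 0,"delta_pos": [0,0,0],"dr": [0,0,0]}]'

```text
t: 18.42
ee_pos: [510.6, 400.4, 24.0]
orientation: [0.087, 1.568, -0.085]
ft_force: [0.4, -0.1, -3.3]
width: 33.8
```

Call:
apply_moves --increments '[{"gripper": 0,"delta_pos": [0.1,0,0],"dr": [0,0,0]},{"gripper": 0,"delta_pos": [0.1,0,0],"dr": [0,0,0]},{"gripper": 0,"delta_pos": [0,0,0],"dr": [0,0,0]},{"gripper": 0,"delta_pos": [0,0,0],"dr": [0,0,0]},{"gripper": 0,"delta_pos": [0,0,0],"dr": [0,0,0]}]'

```text
t: 18.83
ee_pos: [510.8, 400.6, 22.5]
orientation: [0.087, 1.568, -0.085]
ft_force: [-0.6, -0.1, -2.6]
width: 33.5
```

Call:
apply_moves --increments '[{"gripper": 0,"delta_pos": [0.1,0,0],"dr": [0,0,0]},{"gripper": 0,"delta_pos": [0.05,0,0],"dr": [0,0,0]},{"gripper": 0,"delta_pos": [0,0,0],"dr": [0,0,0]},{"gripper": 0,"delta_pos": [0,0,0],"dr": [0,0,0]},{"gripper": 0,"delta_pos": [0,0,0],"dr": [0,0,0]}]'

```text
t: 19.25
ee_pos: [510.8, 400.7, 20.9]
orientation: [0.087, 1.568, -0.084]
ft_force: [-0.4, -0.2, -1.7]
width: 34.1
```

Call:
apply_moves --increments '[{"gripper": 0,"delta_pos": [0.1,0,0],"dr": [0,0,0]},{"gripper": 0,"delta_pos": [0,0,0],"dr": [0,0,0]},{"gripper": 0,"delta_pos": [0,0,0],"dr": [0,0,0]},{"gripper": 0,"delta_pos": [0,0,0],"dr": [0,0,0]},{"gripper": 0,"delta_pos": [0,0,0],"dr": [0,0,0]}]'

```text
t: 19.67
ee_pos: [511.0, 400.7, 20.2]
orientation: [0.087, 1.567, -0.084]
ft_force: [0.5, 0.1, 1.5]
width: 33.8
```

Contact made: the vertical force has gone from −2.5 to +1.5 N. I'll release gently and back off.

Call:
apply_moves --increments '[{"gripper": 42,"delta_pos": [0,0,0],"dr": [0,0,0]},{"gripper": 46,"delta_pos": [0,0,0],"dr": [0,0,0]},{"gripper": 55,"delta_pos": [0,0,0],"dr": [0,0,0]},{"gripper": 70,"delta_pos": [0,0,0],"dr": [0,0,0]},{"gripper": 70,"delta_pos": [0,0,0],"dr": [0,0,0]}]'

```text
t: 20.08
ee_pos: [510.8, 400.6, 19.9]
orientation: [0.087, 1.568, -0.085]
ft_force: [0.2, 0.6, -0.8]
width: 56.8
```

Call:
apply_moves --increments '[{"gripper": 70,"delta_pos": [0,0,0],"dr": [0,0,0]},{"gripper": 70,"delta_pos": [-1,0,0],"dr": [0,0,0]},{"gripper": 70,"delta_pos": [-2.5,0,0],"dr": [0,0,0]},{"gripper": 70,"delta_pos": [-3.5,0,0],"dr": [0,0,0]},{"gripper": 70,"delta_pos": [-3.5,0,0],"dr": [0,0,0]}]'

```text
t: 20.5
ee_pos: [510.0, 400.0, 125.9]
orientation: [0.086, 1.569, -0.086]
ft_force: [0.4, 0.0, 0.8]
width: 61.6
```

Call:
apply_moves --increments '[{"gripper": 70,"delta_pos": [-3,0,0],"dr": [0,0,0]},{"gripper": 70,"delta_pos": [-2,0,0],"dr": [0,0,0]},{"gripper": 70,"delta_pos": [0,0,0],"dr": [0,0,0]},{"gripper": 70,"delta_pos": [0,0,0],"dr": [0,0,0]},{"gripper": 70,"delta_pos": [0,0,0],"dr": [0,0,0]}]'

```text
t: 20.92
ee_pos: [510.1, 400.0, 174.4]
orientation: [0.086, 1.569, -0.085]
ft_force: [-0.4, -0.3, -1.0]
width: 61.2
```

```bash
python3 - <<'E'
from h import *
d=save('wrist','wr8.png');P=wcloud(d);ok=np.isfinite(P[...,0]);v,u=np.indices(ok.shape)
hsv=cv2.cvtColor(d['img'],cv2.COLOR_RGB2HSV)
G=np.array([511,400.7,0])+28*gx;q=(P-G)@np.c_[gx,gy,[0,0,1]]
m=ok&(v<310)&(q[...,0]>36)&(q[...,0]<76)&(q[...,1]>-15)&(q[...,1]<60)&(q[...,2]>30)&(q[...,2]<60)
X=P[m];c=X.mean(0);e=np.linalg.eigh(np.cov(X.T))[1][:,0];print('head top z',np.median(X[:,2]),'tilt deg',np.degrees(np.arccos(abs(e[2]))),m.sum())
m=ok&(v<310)&(q[...,0]>-60)&(q[...,0]<20)&(abs(q[...,1])<12)&(q[...,2]>25)&(q[...,2]<60)
print('grip top z',[np.median(P[m&(q[...,0]>a)&(q[...,0]<a+20)][:,2]).round(1) for a in(-40,-20,0)])
print(ctrl.get_obs()['ft_force'],ctrl.get_obs()['ee_pos'])
t=save('top','top2.png');t1=dict(np.load('pics/top1.npz'))
for D in(t1,t):
    h=cv2.cvtColor(D['img'],cv2.COLOR_RGB2HSV);o=(h[...,0]<14)&(h[...,1]>150)&(h[...,2]>100);o[:200]=0;o[260:]=0;o[:,:250]=0;o[:,446:]=0
    K,l,s,ce=cv2.connectedComponentsWithStats(o.astype(np.uint8));print([ce[j].round(1).tolist() for j in range(1,K) if s[j,4]>8])
E
```

```text
head top z 40.533245644422806 tilt deg 1.0323318139992053 4944
grip top z [np.float64(35.3), np.float64(35.8), np.float64(36.4)]
[0.48831764 0.29040936 0.00257795] [509.81160959 399.77959905 173.67490178]
[[413.8, 235.5], [356.0, 243.0], [294.5, 251.2]]
[[413.7, 235.4], [293.6, 251.0]]
```

View pics/top2.png

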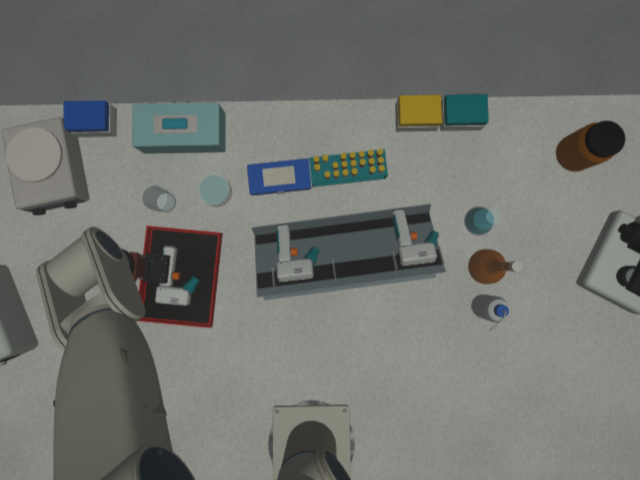

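The gun lies flat inside the tray at about (173,277). The other two are in their bays (triggers at (294,251) and (414,235)), the bystanders are unmoved and the gripper is clear, so I'm handing in.

```bash
python3 -c "
from workcell import ctrl
print(ctrl.close_job())"
```

```text
the job is handed in; nothing more can be done
None
```

I pinched the three triggers from left to right with the same squeeze. They went in about 9.5, 14.3 and 6.6 mm, so the middle controller has the tired spring. I gripped that one below its trigger, lifted it off the rack and set it down in the red tray. I released it only after the force reading showed it touching the tray floor, about 21 s into the 61 s allowed.

Last checks before handing in, none of which failed:
- **In the tray:** the controller lies about 1° from level. Its head's upper face is 40.5 mm above the bench, which puts the grip centre at about 22 mm (limit 30), well inside the walls.
- **Left in the rack:** both triggers are within one pixel (about 3 mm) of where they were in the top view.
- **Rest of the bench:** the other things look unmoved in the last top view, judged by eye, and the gripper was clear at about 174 mm height.

The left trigger was still creeping in slightly when I read it (44.6 mm opening, then 42.5 mm). That does not affect the choice, since the middle trigger went fully in. Handing in gave no verdict.

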